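# Recalibrate the dial thermometer with a flat screwdriver

## Robot

A 7-joint arm with a two-finger parallel gripper is mounted at the origin on the work surface. World frame = base frame: x ahead of the robot, y to its left, z up, the work surface at z = 0. Lengths are in m, angles in rad, forces in N, time in s.
With the tool pointing down it reaches from about 0.425 to 0.825 m from the base axis. Payload 3.6 kg.
Tool frame: the origin (TCP) lies midway between the tips of the shut fingers; the grasp point (between the pads) lies 19 mm behind it; z points along the fingers, y is the line along which they close (so a half turn about z gives the same grasp; the last joint's range is limited). The gripper opens to 85 mm and grips with 20 to 120 N. Pads are 22 mm wide; open, the fingers measure 114 mm over their backs; the gripper's body (76 mm by 85 mm) begins 54 mm behind the grasp point. The pads swing forward as they close: fully open they stand 13 mm farther back than shut.
Start: joints at [-1.349, 0.615, -0.013, 1.423, 0.008, 1.103, -0.04], TCP at [0.159, 0.63, 0.231] pointing down, gripper open.
Joint ranges: [-3.12, 3.12], [-0.3, 2.06], [-1.34, 1.32], [0.26, 2.42], [-1.36, 4.5], [0.01, 1.98], [-2.84, 2.84]. Speed limits (rad/s): [2.79, 2.79, 3.14, 3.14, 3.14, 3.14, 3.14].

## Interface

Orientations are given as [roll, pitch, yaw] about the fixed x, y, z axes, in that order (R = Rz(yaw) Ry(pitch) Rx(roll)).
In Python, from bench import arm, claw, ik, grab_frame, get_calibration gives the robot as it stands. The module is installed in compiled form; this text tells all that it offers. Calls block until the motion is done:
- arm.goto(position, orientation): joint-space move of the TCP to a pose.
- arm.servo_line(position, frame=None, v=0.15): straight line of the TCP; frame=None keeps the orientation; v is the mean speed in m/s.
- arm.set_joints(angles): joint-space move.
- claw.open_gripper() and claw.grab(effort=None): open the fingers fully, or close them until they stop; effort is the grip in N (None keeps the last).
- arm.dwell(seconds).
- ik(position, orientation): joint angles nearest the present ones, or None.
- arm.get_state(): the state.
- grab_frame(name): name is "scene" or "top" or "wrist"; returns the picture (384x512x3 uint8, red, green, blue); there is no depth.
- get_calibration(name): a dict with "fx", "fy", "cx", "cy" (pixels), "dist_coeffs" ([k1, k2, p1, p2, k3] as OpenCV has them; the pictures are not rectified), "extrinsics" (4x4, takes a point from world to camera coordinates). Camera axes: x right, y down, z forward; pixel columns grow to the right and rows downward; lengths in m; the calibration is good to about 2 mm. A picture is of the moment at which its call begins: read the wrist's pose just before it. get_calibration takes no time and is no camera call; for the wrist camera it gives the pose at the moment of the call.
A pose or a line that the arm cannot do raises arm.IKError and nothing moves.
- arm.job_done(): hands the job in; it is judged then, once.
The state is a dict: "time": time; "joint_pos": joint angles; "dq": joint speeds; "tau": joint torques, N m; "tcp_pos": TCP position; "orientation": TCP orientation; "wrist_force": force on the tool from outside, world axes, zero at the start; "torque": the same for the moment, N m; "width": opening from 0.0 (shut) to 1.0 (fully open); "finger_force": force on a finger pad.
Only numpy, scipy, OpenCV 4.12 (cv2) and the standard library are available. Lean on these libraries where they do the work, as an engineer would, in place of code of your own. Each camera call takes 0.05 s, during which the arm holds its last target. There are 200 camera calls.

## Task

Recalibrate the room thermometer lying on the shelf: take the flat screwdriver from its wooden stand, rest its blade lightly on the slotted adjuster in the middle of the dial and turn it gently until the blade drops fully into the slot, then turn the adjuster until the pointer's end points at the grey tab on the frame. Turn the pointer only with the screwdriver in the slot and never press hard, leave the tab where it is and the other things on the shelf undisturbed, and finally put the screwdriver back upright in its stand, fully home, and let go of it.

Things in the scene. Friction and masses are not known exactly. Their poses are not given: they have to be found in the camera images.
- handle_mid (a point): Centre of the screwdriver's square wooden handle, 24 x 24 x 65 mm (x, y normal to its faces, z up along it). The flat screwdriver is 115 mm long, about 90 g, and stands upright in the stand, blade down. This point is 82.5 mm above the blade's tip. Under the handle is a round black flange, 32 mm dia, 5 mm high, then a shank of 8 mm dia.
- blade_tip (a point): Middle of the screwdriver blade's lower edge, on the tool's axis; axes as for handle_mid. The blade is 12 mm wide along x, 2.2 mm thick along y, 16 mm long. The flange's underside is 45 mm above this point. In the stand the flange rests on the stand's top and this point is 7 mm above the shelf.
- stand: Fixed plywood block 60 x 60 x 52 mm; origin at the centre of its underside, on the shelf's top (60 mm above the table), z up. In the middle of its top is an 18 x 18 mm square hole, 47 mm deep, that takes the screwdriver's shank at any turn.
- thermometer: Dial thermometer fixed on its back on the shelf, without its lens; origin at the centre of its underside, x to 12 o'clock, z up. White plastic frame 140 mm dia, 24 mm high; dial face 16 mm above the shelf. In the middle is the round brass adjuster: slotted head, top 26 mm above the shelf, in a brass rim of 17 mm inner, 23 mm outer dia whose top is 28.5 mm above the shelf.
- slot_floor (a point): Centre of the floor of the adjuster's slot, 22 mm above the shelf; axes as the thermometer's. The slot is 4.6 mm wide, 4 mm deep, 17 mm long, right across the head. Its direction is NOT given by this pose: it lies along the pointer or up to 0.6 rad either side of it. It has about 0.2 rad of play each way on the blade. Turning it turns the pointer, against 0.04 N m of friction.
- spindle (a joint): How far the sprung adjuster (slot_floor with it, and the pointer) is pressed down, m: 0 at rest, 0.003 at the bottom. It starts to sink at 1.5 N, reaches the bottom at 6 N and is solid below. When a blade pressed on the head finds the slot, the head springs up round the blade and the push falls off.
- pointer_end (a point): Outer end of the thin black pointer, 56 mm from the dial's centre, about 20 mm above the shelf; x points outward along it. It begins 0.35 to 2.1 rad clockwise (seen from above) of the tab, so has to be turned counter-clockwise. It stays where it is left; its stops are well outside this.
- tab (a point): Inner end of the grey plastic tab on the frame's rim, 56 mm from the dial's centre, 27 mm above the shelf; x points outward. The tab is 20 mm long radially, 5 mm wide, its top 30 mm above the shelf. When set, the pointer's end is under this point.
- egg_timer_mid (a point): Bystander: green plastic egg timer, 66 mm dia, 65 mm tall; this point 30 mm up.
- jar_mid (a point): Bystander: closed glass spice jar, 44 mm dia, 90 mm tall; this point half-way up.
- crusher_mid (a point): Bystander: stainless steel pill crusher, 42 mm dia, 67 mm tall, with a cross bar 60 mm long; this point half-way up.
- ring_mid (a point): Bystander: white plastic ring 72 mm dia, 8 mm high, lying flat; this point is its centre.
- spare_knob_center (a point): Bystander: small white plastic knob, cylinder 26 mm dia, 20 mm tall, between the stand and the thermometer; this point is its centre.
- dish_mid (a point): Bystander: white ceramic dish 70 mm dia, 30 mm tall; this point half-way up.
Mind the look-alikes: they are no part of the job. What is shaped like the part that bears handle_mid but green or yellow is not meant.

How it is judged:
On the way, in this order (a step that is already met when the one before it is completed fails the run):
1. the screwdriver's blade is down in the adjuster's slot (horizontal distance between blade_tip and slot_floor below 0.0035 m and z of blade_tip in the frame of slot_floor below 0.002 m), for 0.1 s.
2. the pointer's end is at the tab with the blade still in the slot (all of step 1 and horizontal distance between pointer_end and tab below 0.005 m), for 0.2 s.
At the end, for the whole second after the job is handed in: The pointer's end is within 5 mm (seen from above) of the tab's inner end, and the screwdriver stands upright (within 0.1 rad) in the stand's hole, its flange on the stand's top to within 3 mm (horizontal distance between pointer_end and tab below 0.005 m and horizontal distance between blade_tip and stand below 0.008 m and z of blade_tip in the frame of stand below 0.01 m and angle between handle_mid's own z axis and vertical below 0.1 rad); the robot touches nothing.
It fails at once if the screwdriver loads the thermometer with more than 25 N (contact force between driver and thermometer above 25 N).
It fails at once if the gripper's fingers touch the thermometer or its pointer (contact force between the fingers and thermometer above 1 N).
It fails at once if the grey tab is shifted by more than 5 mm (distance of tab from where it was at the start of the episode above 0.005 m).
It fails at once if one of the other things on the shelf is shifted by more than 25 mm (distance of any of egg_timer_mid, jar_mid, crusher_mid, ring_mid, spare_knob_center, dish_mid from where it was at the start of the episode above 0.025 m).
It also fails if it takes over 72 s, if anything falls off the work surface, if the arm or the gripper's body presses on something with over 40 N, if the wrist force passes 120 N, or if a joint passes its speed limit or range.

## Working session

There is one attempt and no reset: what is moved stays moved. The work goes in short steps, each a Python script; the robot and the scene stay as the last script left them, time stands still between calls to the robot, and variables do not carry over. Pictures are saved under pics/ and viewed, at most 10 in all, crops included, and the job is handed in when it is done.

```bash
mkdir -p pics; python3 - <<'E'
from bench import *
import cv2
for n in ("scene","top"):
    f=grab_frame(n); cv2.imwrite(f"pics/{n}0.png",cv2.resize(f[:,:,::-1],(800,600),interpolation=cv2.INTER_CUBIC)); cv2.imwrite(f"pics/raw_{n}0.png",f[:,:,::-1])
    c=get_calibration(n); print(n,c)
print(arm.get_state())
E
```

```text
scene {'fx': 397.8196079257082, 'fy': 397.8196079257082, 'cx': 248.4155112780293, 'cy': 199.5670152562017, 'dist_coeffs': array([0.01235332, 0.        , 0.        , 0.        , 0.        ]), 'extrinsics': array([[-0.87677943,  0.4804153 ,  0.02142357,  0.46381574],
       [ 0.31253769,  0.60312136, -0.73386976, -0.08407949],
       [-0.36548327, -0.63674623, -0.67895229,  1.46809164],
       [ 0.        ,  0.        ,  0.        ,  1.        ]])}
top {'fx': 354.4486104913733, 'fy': 354.4486104913733, 'cx': 259.1852060258929, 'cy': 193.76740186287907, 'dist_coeffs': array([0.01128431, 0.        , 0.        , 0.        , 0.        ]), 'extrinsics': array([[ 0.00497911, -0.9994782 ,  0.03191459, -0.02292093],
       [-0.99781951, -0.00706625, -0.06562242,  0.52477766],
       [ 0.06581369, -0.03151826, -0.99733403,  0.92052844],
       [ 0.        ,  0.        ,  0.        ,  1.        ]])}
{'time': 0.1, 'joint_pos': array([-1.34947713,  0.61581433, -0.01261504,  1.42471784,  0.00810142,
        1.1033862 , -0.04040721]), 'dq': array([ 2.09952914e-04, -1.78423157e-03, -1.76543695e-05, -4.12831539e-03,
       -1.40998795e-05, -4.10505580e-04,  4.77920321e-04]), 'tau': array([ 1.25057810e-03, -4.70384967e+01,  2.60064779e-01, -1.71570575e+01,
        1.00288729e-02,  5.89701202e-03, -2.09352100e-05]), 'tcp_pos': array([0.15926328, 0.62949389, 0.23026618]), 'orientation': array([-3.13931726e+00,  2.94315051e-05,  2.89383104e+00]), 'wrist_force': array([ 0.62830729, -0.81647713, -0.28356539]), 'torque': array([-0.01705157,  0.00057783, -0.01641392]), 'finger_force': 0.0, 'width': 0.99886709565332}
```

View pics/top0.png

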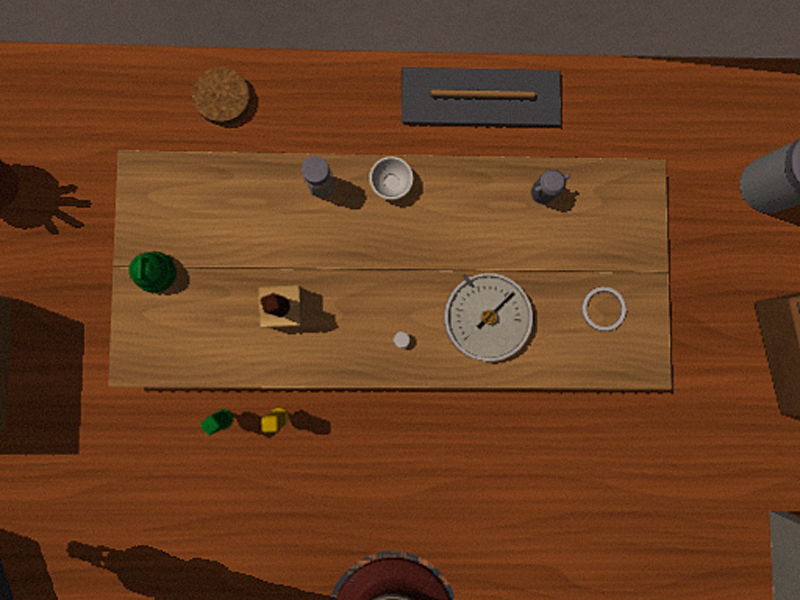

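View pics/scene0.png

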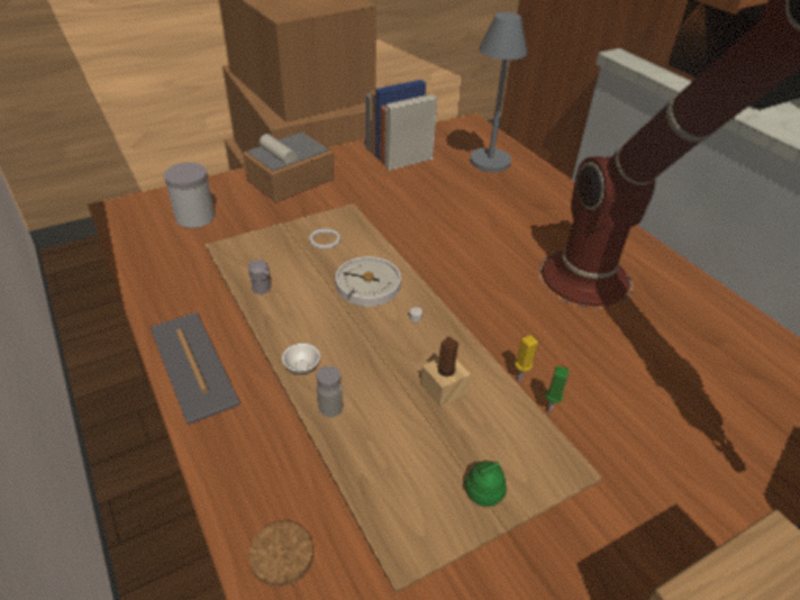

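The top view (800×600) shows three screwdriver-like items. A dark brown handle stands in the plywood block at (275,303), a green one is at (215,421) and a yellow one at (272,421). The brown wooden one in the stand is meant. The dial centre is at (489,317), the pointer's end at (514,293), the tab at (468,281) and the spare knob at (402,341). In the scene view the brown handle is at (448,355) in the stand, and nothing else sits in a stand.

```bash
cat > h.py <<'E'
from bench import *
import numpy as np, cv2
def K(c): return np.array([[c["fx"],0,c["cx"]],[0,c["fy"],c["cy"]],[0,0,1]])
def p2w(c,px,z):
    "raw pixels -> world points on plane z"
    n=cv2.undistortPoints(np.array(px,float).reshape(-1,1,2),K(c),c["dist_coeffs"]).reshape(-1,2)
    E=c["extrinsics"]; R,t=E[:3,:3],E[:3,3]; o=-R.T@t
    d=np.c_[n,np.ones(len(n))]@R
    return o+d*((z-o[2])/d[:,2])[:,None]
def w2p(c,P):
    E=c["extrinsics"]
    return cv2.projectPoints(np.array(P,float).reshape(-1,1,3),cv2.Rodrigues(E[:3,:3])[0],E[:3,3],K(c),c["dist_coeffs"])[0].reshape(-1,2)
E
python3 - <<'E'
from h import *
c=get_calibration("top"); s=.64
for n,p,z in (("standtop",(279.5,307),.112),("handle top",(269,302),.182),("dial",(489,317),.084),("ptr",(514,293),.08),("tab",(471,285),.087),("knob",(402,340),.08),("dish",(391,178),.08),("jar",(316,165),.15)):
    print(n,p2w(c,[[p[0]*s,p[1]*s]],z).round(4))
w=get_calibration("wrist"); E=w["extrinsics"]; print("wristcam",-E[:3,:3].T@E[:3,3],E[2,:3],E[0,:3],w["fx"],w["cx"],w["cy"])
f=cv2.imread("pics/raw_top0.png"); a=f[165:265,125:265]; b=f[165:245,275:355]
cv2.imwrite("pics/crop1.png",cv2.resize(a,(784,560),interpolation=cv2.INTER_CUBIC))
E
```

```text
standtop [[0.5109 0.1728 0.112 ]]
handle top [[0.5138 0.1738 0.182 ]]
dial [[ 0.4989 -0.1504  0.084 ]]
ptr [[ 0.5376 -0.1914  0.08  ]]
tab [[ 0.5491 -0.1216  0.087 ]]
knob [[ 0.462  -0.0134  0.08  ]]
dish [[0.721  0.0056 0.08  ]]
jar [[0.7181 0.1162 0.15  ]]
wristcam [0.07772709 0.65007909 0.37252133] [ 0.31572978 -0.08207423 -0.94529283] [ 0.24470026  0.96959567 -0.0024539 ] 280.9744217837972 254.02745269068527 194.871553142936
```

View pics/crop1.png

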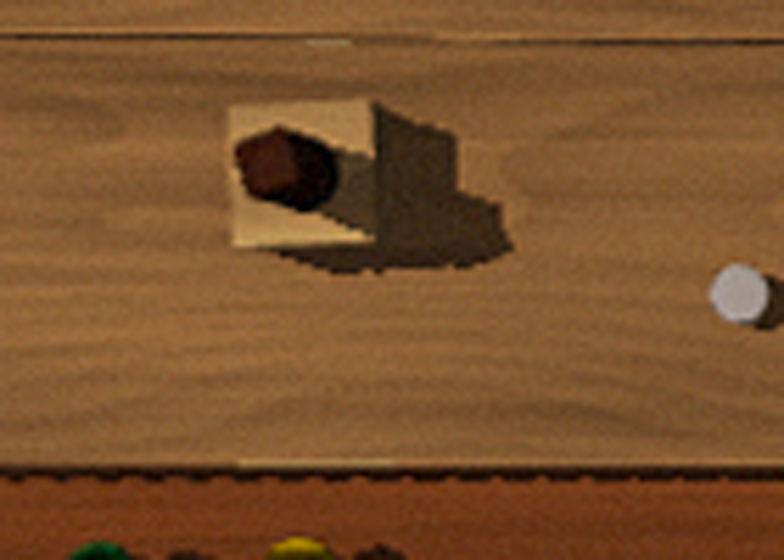

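The crop confirms it: the dark brown handle, turned by about 25°, stands in the pale block, with the white knob to its right. Next I'll look at the stand and dial close up with the wrist camera.

```bash
python3 - <<'E'
from h import *
import pickle
for y in (0.4,1.3,2.2,-2.4): print(y,ik([0.499,-0.15,0.15],[np.pi,0,y]))
out={}
for n,p,y in (("dial",[0.499,-0.15,0.25],1.3),("stand",[0.512,0.173,0.29],1.9)):
    arm.goto(p,[np.pi,0,y]); arm.dwell(.3)
    c=get_calibration("wrist"); f=grab_frame("wrist"); out[n]=c
    cv2.imwrite(f"pics/raw_w_{n}.png",f[:,:,::-1]); print(n,arm.get_state()["time"],arm.get_state()["tcp_pos"],w2p(c,[[p[0],p[1],.084 if n=="dial" else .182]]))
pickle.dump(out,open("cal.pkl","wb"))
a=[cv2.imread(f"pics/raw_w_{n}.png") for n in("dial","stand")]
cv2.imwrite("pics/w1.png",cv2.resize(np.vstack([x[:] for x in a[:1]]),(800,600),interpolation=cv2.INTER_CUBIC))
cv2.imwrite("pics/w2.png",cv2.resize(a[1],(800,600),interpolation=cv2.INTER_CUBIC))
E
```

```text
0.4 [-0.31110012  0.6813329   0.91219405  1.91070521 -0.68978156  0.89902598
 -0.22030963]
1.3 [-0.24843884  0.63575764  0.78894437  1.90904172 -0.5967598   0.84774841
  0.5842511 ]
2.2 [-0.10376562  0.56959976  0.53882159  1.90495822 -0.40600123  0.77635014
  1.28943911]
-2.4 [ 0.22381305  0.51857677  0.03873091  1.89489305 -0.02882661  0.72865217
  2.59135433]
dial 3.4333 [ 0.49904116 -0.14987577  0.24997238] [[253.89194896 176.22668971]]
stand 5.0167 [0.5121383  0.17225751 0.28999805] [[254.26118032 191.21609969]]
```

View pics/w1.png

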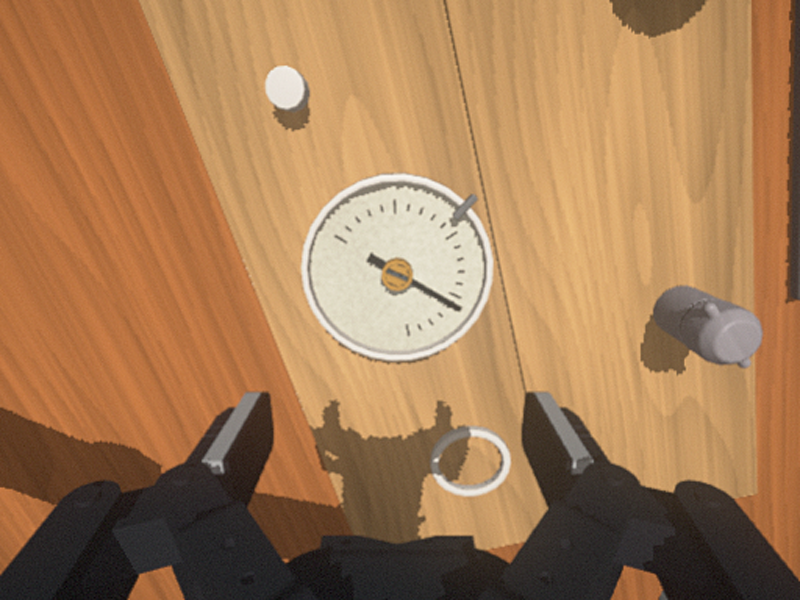

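View pics/w2.png

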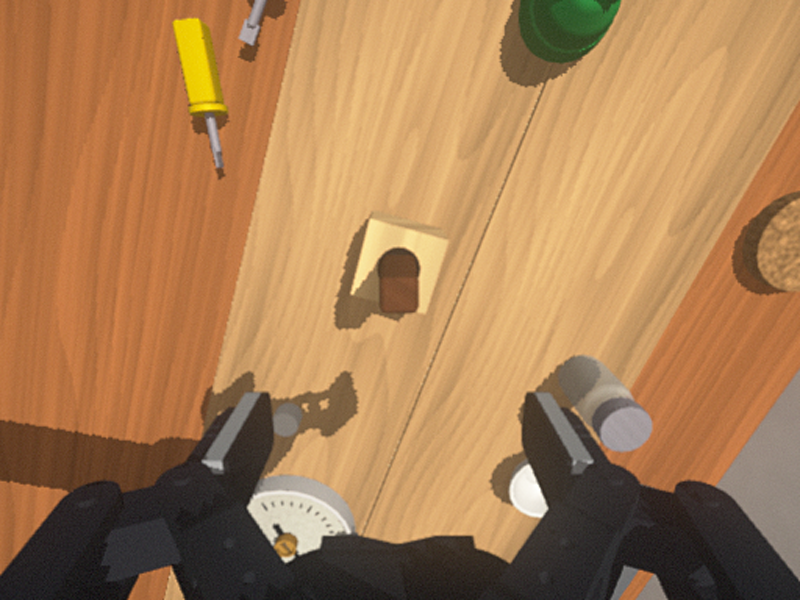

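The wrist dial view (800×600) shows the adjuster at (397,274), the pointer's end at (460,309) and the tab's inner end at (455,220). The slot is visible as a dark bar in the brass, close to the pointer's line. The stand view shows the handle top at (398,294), nearly square to the tool. I'll rectify both to metric top views and measure them.

```bash
cat >> h.py <<'E'
def rect(img,c,cx,cy,z,half,s):
    "metric top view on plane z; column=(cy-y), row=(cx-x), s px per m"
    n=int(2*half*s); r,q=np.mgrid[0:n,0:n]
    P=np.c_[(cx+half-r.ravel()/s),(cy+half-q.ravel()/s),np.full(n*n,z)]
    m=w2p(c,P).astype(np.float32).reshape(n,n,2)
    return cv2.remap(img,m[...,0],m[...,1],cv2.INTER_CUBIC)
E
python3 - <<'E'
from h import *
import pickle
C=pickle.load(open("cal.pkl","rb"))
d=cv2.imread("pics/raw_w_dial.png"); s=cv2.imread("pics/raw_w_stand.png")
cx,cy=.499,-.15
a=rect(d,C["dial"],cx,cy,.086,.075,2600)[:390,:390]
b=rect(d,C["dial"],cx,cy,.0865,.015,13000)
e=rect(s,C["stand"],.512,.173,.182,.03,6500)
cv2.imwrite("pics/r1.png",np.hstack([a,b]));cv2.imwrite("pics/r2.png",e)
# brass centroid
hsv=cv2.cvtColor(d,cv2.COLOR_BGR2HSV)
m=np.zeros(d.shape[:2],bool); m[155:197,235:275]=1
br=m&(hsv[...,1]>110)&(hsv[...,2]>90)
yy,xx=np.nonzero(br); print("brass",len(xx),xx.mean(),yy.mean(),p2w(C["dial"],[[xx.mean(),yy.mean()],[(xx.min()+xx.max())/2,(yy.min()+yy.max())/2]],.0875).round(4))
(u,v),ax,an=cv2.fitEllipse(cv2.convexHull(np.c_[xx,yy].astype(np.float32))); print(p2w(C["dial"],[[u,v]],.0875),ax)
# frame: circle fit on plane .084 of outer white edge
from scipy.optimize import least_squares
w=rect(d,C["dial"],cx,cy,.084,.085,3000); g=cv2.cvtColor(w,cv2.COLOR_BGR2HSV)
k=((g[...,1]<45)&(g[...,2]>150)).astype(np.uint8)
n,l,st,_=cv2.connectedComponentsWithStats(k); i=1+st[1:,4].argmax()
cs=max(cv2.findContours((l==i).astype(np.uint8),cv2.RETR_EXTERNAL,cv2.CHAIN_APPROX_NONE)[0],key=cv2.contourArea).reshape(-1,2)
X=cx+.085-cs[:,1]/3000; Y=cy+.085-cs[:,0]/3000
r=least_squares(lambda p:np.hypot(X-p[0],Y-p[1])-p[2],[cx,cy,.07],loss="soft_l1",f_scale=.001); print("frame",r.x)
# handle top
hs=cv2.cvtColor(s,cv2.COLOR_BGR2HSV)
E
```

```text
brass 264 253.86363636363637 175.5340909090909 [[ 0.4994 -0.1483  0.0875]
 [ 0.4996 -0.1483  0.0875]]
[[ 0.4992434  -0.14820891  0.0875    ]] (19.52814292907715, 20.034732818603516)
frame [ 0.49733284 -0.15072136  0.06670404]
```

View pics/r1.png

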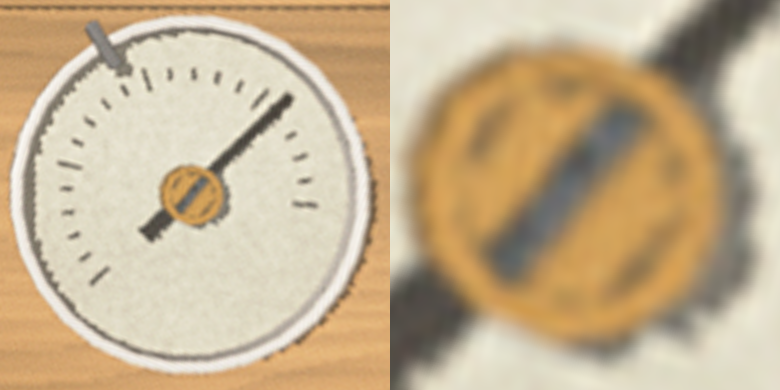

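View pics/r2.png

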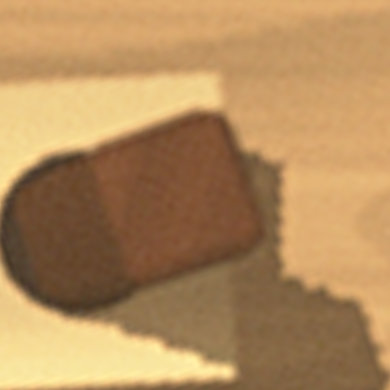

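The rectified views put the adjuster centre at about (0.4993, −0.1483). Slot yaw is about −0.64, pointer −0.80 and tab +0.50, so about 1.3 rad CCW, inside the stated 0.35–2.1. The handle top is at about (0.512, 0.175) with yaw about 0.325 mod 90°. Now I'll grasp it, lift it and hover over the adjuster.

```bash
python3 - <<'E'
from h import *
import pickle
def st(m): s=arm.get_state(); print(m,round(s["time"],2),s["tcp_pos"].round(4),s["wrist_force"].round(2),s["torque"].round(3),round(s["width"],3),round(s["finger_force"],1)); return s
arm.goto([.512,.1748,.215],[np.pi,0,1.896])
arm.servo_line([.512,.1748,.1325],v=.08); st("down")
claw.grab(60); s=st("grab")
assert .2<s["width"]<.4
arm.servo_line([.512,.1748,.2125],v=.08); st("up")
claw_w=s["width"]
arm.goto([.4993,-.1483,.19],[np.pi,0,.58])
arm.servo_line([.4993,-.1483,.166],v=.05); arm.dwell(.3); st("hover")
out={}
for n in("wrist","top","scene"):
    out[n]=get_calibration(n); cv2.imwrite(f"pics/raw_h_{n}.png",grab_frame(n)[:,:,::-1])
pickle.dump(out,open("cal2.pkl","wb"))
c=out["wrist"]; print("tip px",w2p(c,[[.4993,-.1483,.1005],[.4993,-.1483,.0885]]))
w=cv2.imread("pics/raw_h_wrist.png"); sc=cv2.imread("pics/raw_h_scene.png")
p=w2p(out["scene"],[[.4993,-.1483,.10]])[0].astype(int); print(p)
u=w2p(c,[[.4993,-.1483,.0945]])[0].astype(int); print(u)
R=lambda i,w_,h_:cv2.resize(i,(w_,h_),interpolation=cv2.INTER_CUBIC)
x0=max(u[0]-40,0);y0=max(u[1]-30,0)
A=R(w[y0:y0+60,x0:x0+80],800,600)[:,:][:,:]
A=R(A,440,330)
B=R(sc[max(p[1]-45,0):p[1]+30,p[0]-50:p[0]+50],360,270)
C=R(w,360,270)
pic=np.zeros((600,800,3),np.uint8); pic[:330,:440]=A; pic[:270,440:]=B; pic[330:,440:]=C
print("A origin",x0,y0,"scale 5.5")
cv2.imwrite("pics/hov.png",pic)
E
```

```text
down 6.6 [0.5125 0.1748 0.133 ] [ 0.6  -0.15 -0.27] [0.018 0.02  0.029] 0.999 0.0
grab 7.18 [0.5122 0.1748 0.1327] [-0.8  -0.16  2.13] [-0.011  0.004  0.022] 0.273 58.8
up 8.33 [0.5115 0.1749 0.2119] [-0.36  0.42 -1.16] [-0.002 -0.006  0.026] 0.276 58.7
hover 10.5 [ 0.4994 -0.1484  0.1662] [-0.48 -0.41 -0.6 ] [-0.004  0.038  0.039] 0.271 58.6
tip px [[253.35593621 209.38035696]
 [253.38442084 204.00829566]]
[235 172]
[253 206]
A origin 213 176 scale 5.5
```

View pics/hov.png

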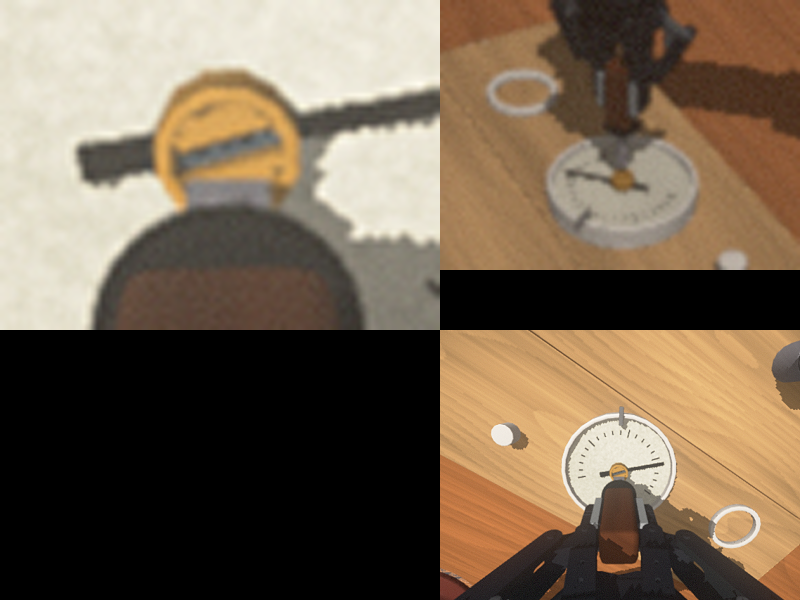

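The hover composite shows the wrist crop at top left. The blade's lower edge is at crop (188–270, 182), centred under the brass adjuster whose centre is about (228,150). The blade lies along tool y, about 0.26–0.35 rad clockwise of the slot, and sits about 0.9 mm too far toward −x of the tool. I'll correct that, touch lightly and turn CCW.

```bash
cat >> h.py <<'E'
C0=np.array([.4993,-.1483]); OX=.0009
def tcp(yaw,z,oy=0): 
    x=np.array([np.cos(yaw),np.sin(yaw)]); return [*(C0+OX*x),z]
def force(n=8):
    F=[];T=[]
    for _ in range(n):
        arm.dwell(.02); s=arm.get_state(); F.append(s["wrist_force"]);T.append(s["torque"])
    return np.r_[np.mean(F,0),np.mean(T,0)[2]],s
E
python3 - <<'E'
from h import *
arm.servo_line(tcp(.58,.1545),v=.04); b,s=force(20); print("base",b.round(2)); np.save("base.npy",b)
z=.1545
while z>.1475:
    z-=.0005; arm.servo_line(tcp(.58,z),v=.02); f,s=force(); f-=b
    print(round(z,4),f.round(2),s["tcp_pos"].round(4))
    if f[2]>1.8: break
print(s["time"])
E
```

```text
base [ 0.08  0.04 -1.16 -0.01]
0.154 [-0.2   0.05 -0.02  0.03] [ 0.5001 -0.1478  0.154 ]
0.1535 [-0.19  0.15  0.17  0.02] [ 0.5001 -0.1478  0.1535]
0.153 [ 0.5   0.18  0.35 -0.  ] [ 0.5001 -0.1478  0.153 ]
0.1525 [-0.09 -0.22 -0.27  0.  ] [ 0.5001 -0.1478  0.1525]
0.152 [-0.21 -0.29  0.08  0.02] [ 0.5    -0.1478  0.152 ]
0.1515 [-0.35 -0.21  1.3   0.01] [ 0.5001 -0.1479  0.1516]
0.151 [-0.33  0.4   2.11  0.01] [ 0.5001 -0.1479  0.1511]
14.1083
```

Contact came at TCP z 0.1516, which is the predicted head top and below the rim's height, so the blade is on the head. Now I'll turn gently.

```bash
python3 - <<'E'
from h import *
b=np.load("base.npy"); z=.1507; yaw=.58
while yaw<1.15:
    yaw+=.04; arm.goto(tcp(yaw,z),[np.pi,0,yaw]); f,s=force(6); f-=b
    print(round(yaw,3),f.round(2),s["tcp_pos"].round(4))
    if f[2]<.8 and yaw>.62:
        f,s=force(10); f-=b; print("chk",f.round(2))
        if f[2]<.8: break
    if f[2]>8 or np.hypot(f[0],f[1])>6: break
print(s["time"])
E
```

```text
0.62 [-0.1   0.11  2.35  0.01] [ 0.5002 -0.1478  0.1508]
0.66 [0.65 0.47 2.46 0.02] [ 0.5002 -0.1478  0.1508]
0.7 [0.97 0.35 2.81 0.01] [ 0.5001 -0.1477  0.1507]
0.74 [ 0.83 -0.54  2.64 -0.01] [ 0.5    -0.1477  0.1507]
0.78 [0.36 0.1  2.33 0.01] [ 0.4999 -0.1477  0.1507]
0.82 [-0.31  0.17 -0.01  0.01] [ 0.4993 -0.1474  0.1503]
chk [-0.16 -0.65  0.04  0.02]
16.375
```

```bash
python3 - <<'E'
from h import *
b=np.load("base.npy"); yaw=.82
for z in np.arange(.150,.1479,-.0005):
    arm.servo_line(tcp(yaw,z),v=.02); f,s=force(6); f-=b; print(round(z,4),f.round(2),s["tcp_pos"].round(4))
    if f[2]>2.5: break
np.save("z.npy",z)
for k in range(8):
    yaw+=.05; arm.goto(tcp(yaw,z),[np.pi,0,yaw]); f,s=force(6); f-=b; print(round(yaw,3),f.round(2),s["tcp_pos"].round(4))
    if f[2]>6 or np.hypot(f[0],f[1])>10: break
print(s["time"])
E
```

```text
0.15 [-0.5  -0.46 -0.44  0.01] [ 0.4998 -0.1478  0.1499]
0.1495 [-1.07 -0.57  0.21  0.03] [ 0.4999 -0.1478  0.1495]
0.149 [-0.73 -1.06  0.26  0.03] [ 0.4999 -0.1478  0.149 ]
0.1485 [-0.52 -1.22  0.29  0.02] [ 0.4999 -0.1477  0.1485]
0.148 [-0.98 -1.3   0.34  0.01] [ 0.4998 -0.1477  0.148 ]
0.87 [-0.63 -1.07 -0.38  0.02] [ 0.4999 -0.1475  0.148 ]
0.92 [-0.59 -1.31  0.06 -0.  ] [ 0.4998 -0.1476  0.148 ]
0.97 [-1.06 -2.22 -0.33 -0.01] [ 0.4997 -0.1477  0.148 ]
1.02 [-1.16 -1.99  0.   -0.01] [ 0.4996 -0.1478  0.148 ]
1.07 [-1.38 -2.64 -0.48 -0.01] [ 0.4996 -0.1479  0.148 ]
1.12 [-1.81 -3.87 -0.57  0.  ] [ 0.4996 -0.148   0.148 ]
1.17 [-1.88 -4.77 -1.14 -0.02] [ 0.4996 -0.148   0.148 ]
1.22 [-1.87 -4.7  -0.91 -0.02] [ 0.4996 -0.148   0.1481]
20.925
```

It's in the slot: the push is about zero with the TCP 3.6 mm below contact. The side force is growing slightly, so I'll trim the centre by force while turning and track the pointer with the wrist camera.

```bash
cat >> h.py <<'E'
def angles(tag,cc,yaw0):
    "pointer angle about cc from dark pixels on its ring (plane .080), tab angle from grey (plane .087)"
    c=get_calibration("wrist"); f=grab_frame("wrist")[:,:,::-1]; cv2.imwrite(f"pics/raw_{tag}.png",f)
    th=np.arange(-1.1,1.1,.01); R=np.arange(.038,.0545,.0005)
    def prof(z,R):
        P=np.stack([cc[0]+R[:,None]*np.cos(th),cc[1]+R[:,None]*np.sin(th),np.full((len(R),len(th)),z)],-1)
        m=w2p(c,P.reshape(-1,3)).astype(np.float32).reshape(len(R),len(th),2)
        return cv2.remap(f,m[...,0],m[...,1],cv2.INTER_LINEAR).astype(float)
    g=prof(.080,R).max(2); t=prof(.0895,np.arange(.058,.073,.0005)).max(2)
    return th,g.mean(0),t.mean(0)
E
python3 - <<'E'
from h import *
b=np.load("base.npy"); z=float(np.load("z.npy")); yaw=1.22
c=np.array([.4993,-.1483])
while yaw<2.0:
    yaw+=.06; arm.goto([*c,z],[np.pi,0,yaw]); f,s=force(5); f-=b
    print(round(yaw,3),f.round(2),s["tcp_pos"].round(4))
    c=c+np.clip(.0001*f[:2],-.0003,.0003)
    if f[2]>6 or np.hypot(f[0],f[1])>12: break
np.save("c.npy",c); print(c,s["time"])
th,g,t=angles("t1",C0,yaw)
print("ptr prof",[(round(a,2),int(v)) for a,v in zip(th[::4],g[::4])])
print("tab prof",[(round(a,2),int(v)) for a,v in zip(th[::4],t[::4])])
E
```

```text
1.28 [-1.33 -3.77 -0.76 -0.02] [ 0.4995 -0.1482  0.148 ]
1.34 [-0.74 -3.49 -0.53 -0.04] [ 0.4994 -0.1483  0.148 ]
1.4 [-0.65 -2.31  0.02 -0.01] [ 0.4994 -0.1484  0.148 ]
1.46 [-0.06 -1.79  0.49 -0.02] [ 0.4993 -0.1486  0.148 ]
1.52 [ 0.1  -1.15 -0.13 -0.04] [ 0.4993 -0.1487  0.148 ]
1.58 [ 0.55  0.2   0.63 -0.04] [ 0.4992 -0.1488  0.148 ]
1.64 [ 0.88  0.64  0.54 -0.04] [ 0.4992 -0.1489  0.1479]
1.7 [ 0.69  1.6   0.17 -0.02] [ 0.4992 -0.1489  0.1479]
1.76 [ 0.53  1.53  1.04 -0.02] [ 0.4993 -0.1489  0.148 ]
1.82 [ 0.79  1.76  0.31 -0.01] [ 0.4993 -0.1489  0.148 ]
1.88 [ 0.83  1.5   0.56 -0.04] [ 0.4993 -0.1488  0.148 ]
1.94 [ 0.59  1.36  0.79 -0.04] [ 0.4993 -0.1488  0.148 ]
2.0 [0.4  0.67 0.59 0.01] [ 0.4994 -0.1487  0.148 ]
[ 0.4995574  -0.14849851] 25.2583
ptr prof [(np.float64(-1.1), 85), (np.float64(-1.06), 87), (np.float64(-1.02), 88), (np.float64(-0.98), 88), (np.float64(-0.94), 88), (np.float64(-0.9), 88), (np.float64(-0.86), 88), (np.float64(-0.82), 90), (np.float64(-0.78), 93), (np.float64(-0.74), 86), (np.float64(-0.7), 71), (np.float64(-0.66), 86), (np.float64(-0.62), 109),
[... 1741 characters left out ...]
01), (np.float64(-0.02), 201), (np.float64(0.02), 203), (np.float64(0.06), 203), (np.float64(0.1), 202), (np.float64(0.14), 200), (np.float64(0.18), 199), (np.float64(0.22), 203), (np.float64(0.26), 201), (np.float64(0.3), 200), (np.float64(0.34), 202), (np.float64(0.38), 196), (np.float64(0.42), 197), (np.float64(0.46), 192), (np.float64(0.5), 170), (np.float64(0.54), 147), (np.float64(0.58), 119), (np.float64(0.62), 194), (np.float64(0.66), 190), (np.float64(0.7), 191), (np.float64(0.74), 192), (np.float64(0.78), 199), (np.float64(0.82), 196), (np.float64(0.86), 203), (np.float64(0.9), 193), (np.float64(0.94), 200), (np.float64(0.98), 203), (np.float64(1.02), 195), (np.float64(1.06), 203)]
```

The pointer is at 0.00 rad and the tab at about 0.5. I'll turn another 0.42 and check closely.

```bash
python3 - <<'E'
from h import *
b=np.load("base.npy"); z=float(np.load("z.npy")); yaw=2.0
c=np.load("c.npy")
for _ in range(7):
    yaw+=.06; arm.goto([*c,z],[np.pi,0,yaw]); f,s=force(5); f-=b
    c=c+np.clip(.0001*f[:2],-.0003,.0003)
    if f[2]>6 or np.hypot(f[0],f[1])>12: break
np.save("c.npy",c); print(yaw,f.round(2),c,s["time"])
cal=get_calibration("wrist"); th,g,t=angles("t2",C0,yaw)
i=(th>.2)&(th<.8); print("ptr",[(round(float(a),2),int(v)) for a,v in zip(th[i][::2],g[i][::2])])
print("tab",[(round(float(a),2),int(v)) for a,v in zip(th[i][::2],t[i][::2])])
im=cv2.imread("pics/raw_t2.png"); tb=C0+.056*np.array([np.cos(.5),np.sin(.5)])
a=rect(im,cal,*tb,.080,.02,9750); e=rect(im,cal,*tb,.087,.02,9750)
cv2.imwrite("pics/ck.png",np.hstack([a,e])); print(tb)
E
```

```text
2.4200000000000004 [-0.82 -0.32 -0.13 -0.02] [ 0.49928404 -0.14847409] 27.6417
ptr [(0.2, 240), (0.22, 239), (0.24, 238), (0.26, 238), (0.28, 239), (0.3, 241), (0.32, 238), (0.34, 197), (0.36, 144), (0.38, 110), (0.4, 82), (0.42, 81), (0.44, 81), (0.46, 110), (0.48, 181), (0.5, 218), (0.52, 220), (0.54, 211), (0.56, 206), (0.58, 228), (0.6, 240), (0.62, 241), (0.64, 240), (0.66, 240), (0.68, 240), (0.7, 239), (0.72, 238), (0.74, 227), (0.76, 209), (0.78, 226)]
tab [(0.2, 209), (0.22, 210), (0.24, 210), (0.26, 210), (0.28, 210), (0.3, 209), (0.32, 209), (0.34, 209), (0.36, 207), (0.38, 206), (0.4, 207), (0.42, 206), (0.44, 207), (0.46, 207), (0.48, 206), (0.5, 180), (0.52, 145), (0.54, 150), (0.56, 149), (0.58, 122), (0.6, 160), (0.62, 198), (0.64, 199), (0.66, 202), (0.68, 203), (0.7, 201), (0.72, 200), (0.74, 200), (0.76, 199), (0.78, 199)]
[ 0.54844462 -0.12145217]
```

View pics/ck.png

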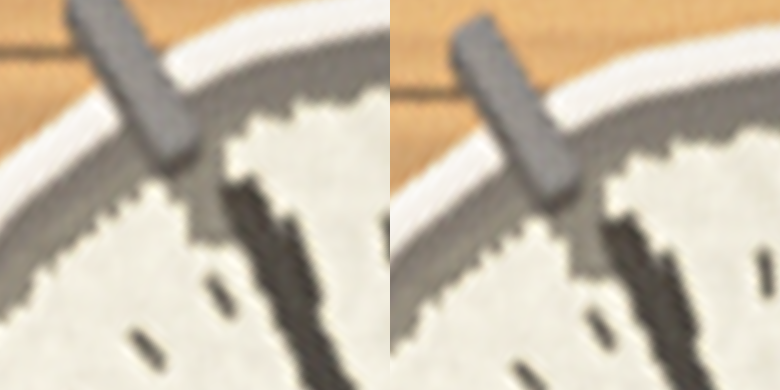

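On its own plane the pointer's end is at about (238,188), i.e. 0.42 rad. The tab's inner end at (172,190–205) in the right panel gives 0.53–0.55 rad. It needs about 0.11 rad more.

```bash
python3 - <<'E'
from h import *
b=np.load("base.npy"); z=float(np.load("z.npy")); yaw=2.42
c=np.load("c.npy")
for d in (.06,.05):
    yaw+=d; arm.goto([*c,z],[np.pi,0,yaw]); f,s=force(8); f-=b
    c=c+np.clip(.0001*f[:2],-.0003,.0003)
np.save("c.npy",c); print(yaw,f.round(2),c,s["tcp_pos"],s["time"])
arm.dwell(.3)
th,g,t=angles("t3",C0,yaw)
i=(th>.3)&(th<.8); print("ptr",[(round(float(a),2),int(v)) for a,v in zip(th[i],g[i])])
print("tab",[(round(float(a),2),int(v)) for a,v in zip(th[i],t[i])])
E
```

```text
2.53 [ 0.05 -0.07 -0.18 -0.03] [ 0.49928396 -0.14853697] [ 0.49934574 -0.14847879  0.14800177] 28.4583
ptr [(0.3, 240), (0.31, 239), (0.32, 232), (0.33, 212), (0.34, 184), (0.35, 167), (0.36, 176), (0.37, 202), (0.38, 226), (0.39, 239), (0.4, 242), (0.41, 240), (0.42, 233), (0.43, 224), (0.44, 216), (0.45, 210), (0.46, 203), (0.47, 189), (0.48, 162), (0.49, 125), (0.5, 94), (0.51, 80), (0.52, 78), (0.53, 79), (0.54, 79), (0.55, 80), (0.56, 90), (0.57, 118), (0.58, 158), (0.59, 198), (0.6, 225), (0.61, 239), (0.62, 243), (0.63, 243), (0.64, 241), (0.65, 241), (0.66, 240), (0.67, 240), (0.68, 239), (0.69, 239), (0.7, 239), (0.71, 239), (0.72, 238), (0.73, 235), (0.74, 228), (0.75, 216), (0.76, 208), (0.77, 214), (0.78, 227), (0.79, 237)]
tab [(0.3, 210), (0.31, 209), (0.32, 209), (0.33, 208), (0.34, 209), (0.35, 209), (0.36, 209), (0.37, 208), (0.38, 208), (0.39, 208), (0.4, 208), (0.41, 208), (0.42, 209), (0.43, 208), (0.44, 208), (0.45, 209), (0.46, 209), (0.47, 209), (0.48, 209), (0.49, 202), (0.5, 180), (0.51, 153), (0.52, 144), (0.53, 146), (0.54, 148), (0.55, 150), (0.56, 146), (0.57, 134), (0.58, 120), (0.59, 130), (0.6, 164), (0.61, 191), (0.62, 199), (0.63, 198), (0.64, 199), (0.65, 197), (0.66, 199), (0.67, 200), (0.68, 202), (0.69, 204), (0.7, 203), (0.71, 203), (0.72, 202), (0.73, 202), (0.74, 201), (0.75, 200), (0.76, 199), (0.77, 198), (0.78, 198), (0.79, 199)]
```

The pointer (0.535) and the tab (0.545) line up, with the error under 1 mm. I'll ease off within the play, withdraw and return the screwdriver.

```bash
python3 - <<'E'
from h import *
z=float(np.load("z.npy")); c=np.load("c.npy"); b=np.load("base.npy")
arm.goto([*c,z],[np.pi,0,2.38]); f,s=force(5); print((f-b).round(2))
arm.servo_line([*c,.19],v=.04)
arm.goto([*c,.2125],[np.pi,0,1.896]); th,g,t=angles("t4",C0,0)
i=(th>.2)&(th<.8)
for n,p in(("ptr",g),("tab",t)): 
    w=np.clip(170-p,0,None)*i; print(n,(w*th).sum()/w.sum())
arm.goto([.512,.1748,.2125],[np.pi,0,1.896]); f0,s=force(8); print(s["time"],s["width"])
for z in [.145,.138,.1350,.134,.1334,.1329,.1325,.1321]:
    arm.servo_line([.512,.1748,z],v=.04); f,s=force(5); f-=f0; print(z,f.round(2),s["tcp_pos"].round(4))
    if f[2]>3 or np.hypot(f[0],f[1])>10: break
print(s["time"])
c=get_calibration("wrist"); cv2.imwrite("pics/raw_s.png",grab_frame("wrist")[:,:,::-1])
E
```

```text
[-0.12 -0.07  0.25  0.01]
ptr 0.5283728301886806
tab 0.5543209876543225
32.225 0.2724393149288777
0.145 [ 0.41 -0.27 -0.36  0.  ] [0.5121 0.1748 0.1452]
0.138 [0.43 0.12 0.02 0.01] [0.512  0.1747 0.1379]
0.135 [ 0.36  0.18 -0.29 -0.01] [0.512  0.1748 0.135 ]
0.134 [ 0.41  0.32 -0.11 -0.01] [0.512  0.1748 0.134 ]
0.1334 [ 0.64 -0.1   0.08 -0.01] [0.512  0.1748 0.1334]
0.1329 [ 0.29 -0.06 -0.27 -0.01] [0.512  0.1748 0.1329]
0.1325 [-0.23  0.21  2.66 -0.02] [0.5121 0.1748 0.1327]
0.1321 [-1.3  -0.14  6.38 -0.02] [0.5121 0.1748 0.1327]
36.5583
```

The pointer stayed at the tab after withdrawal, and the flange touched at the original height (0.1327). I'll release, retreat and verify.

```bash
python3 - <<'E'
from h import *
arm.servo_line([.512,.1748,.1327],v=.04); claw.open_gripper(); arm.dwell(.2)
arm.servo_line([.512,.1748,.29],v=.12); arm.dwell(.3); s=arm.get_state(); print(s["time"],s["width"],s["tcp_pos"])
c=get_calibration("wrist"); w=grab_frame("wrist")[:,:,::-1]
arm.goto([.512,.40,.35],[np.pi,0,1.9])
ct=get_calibration("top"); t=grab_frame("top")[:,:,::-1]
a=rect(np.ascontiguousarray(w),c,.512,.173,.112,.05,3900)
b=rect(np.ascontiguousarray(t),ct,.499,-.15,.084,.08,2437)[:390,:390]
pic=np.hstack([a[:390,:390],b]); cv2.imwrite("pics/fin.png",pic); print(arm.get_state()["time"])
E
```

```text
39.4417 1.003040718429801 [0.51191618 0.17475591 0.28973939]Traceback (most recent call last):
  File "<stdin>", line 9, in <module>
    return _nx.concatenate(arrs, 1, dtype=dtype, casting=casting)
           ~~~~~~~~~~~~~~~^^^^^^^^^^^^^^^^^^^^^^^^^^^^^^^^^^^^^^^
ValueError: all the input array dimensions except for the concatenation axis must match exactly, but along dimension 0, the array at index 0 has size 390 and the array at index 1 has size 389
```

```bash
python3 - <<'E'
from h import *
ct=get_calibration("top"); t=np.ascontiguousarray(grab_frame("top")[:,:,::-1])
cs=get_calibration("scene"); s=np.ascontiguousarray(grab_frame("scene")[:,:,::-1])
p=w2p(cs,[[.512,.174,.12]])[0].astype(int)
a=cv2.resize(s[p[1]-40:p[1]+40,p[0]-40:p[0]+40],(390,390),interpolation=cv2.INTER_CUBIC)
b=cv2.resize(rect(t,ct,.499,-.15,.084,.08,2437),(390,390))
cv2.imwrite("pics/fin.png",np.hstack([a,b])); print(arm.get_state()["time"])
E
```

```text
40.5667
```

View pics/fin.png

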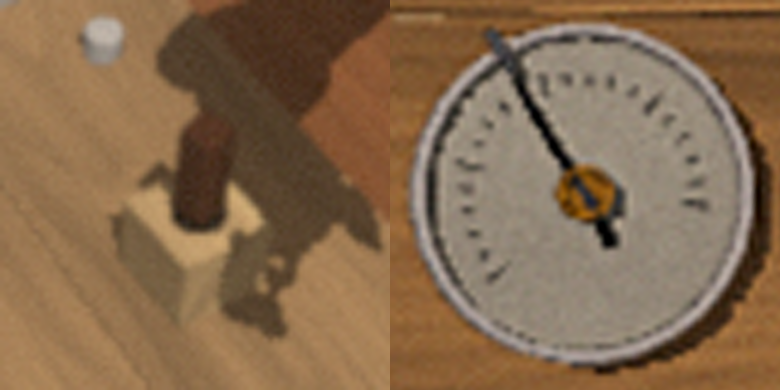

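On the left, the screwdriver stands upright in the block, with its flange on the top at (200,220). On the right, the pointer runs straight into the tab at (518,70). Handing in.

```bash
python3 -c "
from bench import *
print(arm.job_done())"
```

```text
the job is handed in; nothing more can be done
None
```

I turned the thermometer's pointer to the grey tab with the screwdriver in the slot, put the screwdriver back upright and fully home in its stand, let go, and handed the job in at about 41 s; the hand-in call returned no verdict.

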